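# Swipe the media hub's volume strip to full

### The job

Turn the white media hub's volume fully up: with the gripper shut and the fingers pointing down, set the fingertips lightly on the end segment of the curved blue-and-black touch strip by the green dot and slide them along the curve without lifting off, pressing the sprung strip slightly on every segment in turn, to the end segment by the orange dot. Be gentle throughout, do not pinch or lift anything, and leave the pot, remote, mouse and plug adapter where they are. Finish while holding: the program ends with the fingertips still resting on that last segment, keeping the strip slightly pressed.

Things in the scene. Friction and masses are not known exactly. Their poses are not given: they have to be found in the camera images.
- hub: white media hub, a low box 165 (its x) by 330 (its y) by 40 mm tall with rounded edges, fixed to the table. Origin: centre of its underside, z up. The touch strip lies in its flat top face.
- strip (a joint): how far the whole touch strip is pressed down, m: 0 untouched, 0.006 at its stop. The strip is one sprung piece that sinks straight down: it starts to give at about 1.5 N, then 1 N per mm, about 7.5 N at the stop.
- seg0 (a point): segment 0 of the curved touch strip (seg0 to seg6 in a row; strip_c0 in rules), blue, 38 mm long, 16 mm wide. The point is the centre of its top face, 10 mm above the hub's top, 50 mm above the table when not pressed. Neighbours touch. Centres lie on an arc of 170 mm radius, 12.8 degrees apart, bulging to the hub's -x; seg0 is the end at the hub's -y.
- seg1 (a point): segment 1 of the curved touch strip (seg0 to seg6 in a row; strip_c1 in rules), black, 38 mm long, 16 mm wide. The point is the centre of its top face, 10 mm above the hub's top, 50 mm above the table when not pressed.
- seg2 (a point): segment 2 of the curved touch strip (seg0 to seg6 in a row; strip_c2 in rules), blue, 38 mm long, 16 mm wide. The point is the centre of its top face, 10 mm above the hub's top, 50 mm above the table when not pressed.
- seg3 (a point): segment 3 of the curved touch strip (seg0 to seg6 in a row; strip_c3 in rules), black, 38 mm long, 16 mm wide. The point is the centre of its top face, 10 mm above the hub's top, 50 mm above the table when not pressed.
- seg4 (a point): segment 4 of the curved touch strip (seg0 to seg6 in a row; strip_c4 in rules), blue, 38 mm long, 16 mm wide. The point is the centre of its top face, 10 mm above the hub's top, 50 mm above the table when not pressed.
- seg5 (a point): segment 5 of the curved touch strip (seg0 to seg6 in a row; strip_c5 in rules), black, 38 mm long, 16 mm wide. The point is the centre of its top face, 10 mm above the hub's top, 50 mm above the table when not pressed.
- seg6 (a point): segment 6 of the curved touch strip (seg0 to seg6 in a row; strip_c6 in rules), blue, 38 mm long, 16 mm wide. The point is the centre of its top face, 10 mm above the hub's top, 50 mm above the table when not pressed.
- green_dot: green disc 18 mm across, 3 mm thick, on the hub's top, 40 mm beyond the centre of the end segment where the swipe starts (its centre to the disc's; that segment is seg0 or seg6, differs from start to start). Origin: centre of its underside.
- orange_dot: orange disc 18 mm across, 3 mm thick, on the hub's top, 40 mm beyond the centre of the end segment where the swipe finishes (its centre to the disc's; that segment is seg0 or seg6, differs from start to start). Origin: centre of its underside.
- pot: bystander: small blue ceramic pot, 42 mm across at the top, 34 mm tall, standing loose on the hub's top inside the curve. Origin: centre of its underside.
- remote: bystander: black remote control 150 x 44 x 19 mm lying loose behind the hub (its +x side). Origin: centre of its underside, x along its length.
- mouse: bystander: black computer mouse 100 x 58 x 35 mm, loose, off the hub's +y end. Origin: centre of its underside.
- adapter: bystander: white plug adapter 40 x 50 x 58 mm with two brass pins up to 74 mm, standing loose off the hub's -y end. Origin: centre of its underside.

How it is judged:
On the way, in this order (a step that is already met when the one before it is completed fails the run):
1. the fingertips lightly press the segment at the green dot (((horizontal distance between green_dot and seg0 below 0.06 m and contact force between the fingers and strip_c0 above 0.3 N and value of joint strip above 0.0004 m) or (horizontal distance between green_dot and seg6 below 0.06 m and contact force between the fingers and strip_c6 above 0.3 N and value of joint strip above 0.0004 m))), for 0.05 s.
2. the fingertips lightly press the segment 3rd from the green dot (((horizontal distance between green_dot and seg0 below 0.06 m and contact force between the fingers and strip_c2 above 0.3 N and value of joint strip above 0.0004 m) or (horizontal distance between green_dot and seg6 below 0.06 m and contact force between the fingers and strip_c4 above 0.3 N and value of joint strip above 0.0004 m))), for 0.05 s.
3. the fingertips lightly press the segment in the middle (((horizontal distance between green_dot and seg0 below 0.06 m and contact force between the fingers and strip_c3 above 0.3 N and value of joint strip above 0.0004 m) or (horizontal distance between green_dot and seg6 below 0.06 m and contact force between the fingers and strip_c3 above 0.3 N and value of joint strip above 0.0004 m))), for 0.05 s.
4. the fingertips lightly press the segment 5th from the green dot (((horizontal distance between green_dot and seg0 below 0.06 m and contact force between the fingers and strip_c4 above 0.3 N and value of joint strip above 0.0004 m) or (horizontal distance between green_dot and seg6 below 0.06 m and contact force between the fingers and strip_c2 above 0.3 N and value of joint strip above 0.0004 m))), for 0.05 s.
5. the fingertips lightly press the segment at the orange dot (((horizontal distance between green_dot and seg0 below 0.06 m and contact force between the fingers and strip_c6 above 0.3 N and value of joint strip above 0.0004 m) or (horizontal distance between green_dot and seg6 below 0.06 m and contact force between the fingers and strip_c0 above 0.3 N and value of joint strip above 0.0004 m))), for 0.05 s.
At the end, for the whole second after the job is handed in: The fingers still rest on the end segment by the orange dot with 0.3 to 12 N and the strip is pressed by more than 0.4 mm; pot, remote, mouse and adapter are each within 15 mm of where they started (((horizontal distance between green_dot and seg0 below 0.06 m and contact force between the fingers and strip_c6 above 0.3 N and value of joint strip above 0.0004 m) or (horizontal distance between green_dot and seg6 below 0.06 m and contact force between the fingers and strip_c0 above 0.3 N and value of joint strip above 0.0004 m)) and contact force between the fingers and hub below 12 N and distance of each of pot, remote, mouse, adapter from where it was at the start of the episode below 0.015 m); the arm keeps its last pose, push and grip.
It fails at once if the hub or its strip is pushed or squeezed with more than 12 N (contact force between any of the fingers, the arm and hub above 12 N).
It fails at once if the fingertips come off (or down onto) the strip along its five middle segments: they must be slid over from the end (value of joint strip below 0.0002 m and height (world z) of the grasp point between 0.075 and 0.085 m and (horizontal distance between the grasp point and seg1 below 0.017 m or horizontal distance between the grasp point and seg2 below 0.02 m or horizontal distance between the grasp point and seg3 below 0.02 m or horizontal distance between the grasp point and seg4 below 0.02 m or horizontal distance between the grasp point and seg5 below 0.017 m)).
It fails at once if the pot, remote, mouse or adapter is moved or lifted by more than 15 mm, or tipped (distance of any of pot, remote, mouse, adapter from where it was at the start of the episode above 0.015 m or angle between any of pot, remote, mouse, adapter's own z axis and vertical above 0.35 rad).
It also fails if it takes over 42 s, if anything falls off the work surface, if the arm or the gripper's body presses on something with over 40 N, if the wrist force passes 120 N, or if a joint passes its speed limit or range.

### The arm

A 7-joint arm with a two-finger parallel gripper is mounted at the origin on the work surface. World frame = base frame: x ahead of the robot, y to its left, z up, the work surface at z = 0. Lengths are in m, angles in rad, forces in N, time in s.
With the tool pointing down it reaches from about 0.35 to 0.9 m from the base axis. Payload 7.2 kg.
Tool frame: the origin (TCP) lies on the centre line of the jaws, within the pads' length; the fingertips stand 19 mm ahead of it and the grasp point (between the pads) is the TCP (bot.tip_extent is the distance from the TCP to the fingertips, in m); z points along the fingers, y is the line along which they close (so a half turn about z gives the same grasp; the last joint's range is limited). The gripper opens to 85 mm and grips with 20 to 120 N. Pads are 22 mm wide; open, the fingers measure 114 mm over their backs; the gripper's body (76 mm by 85 mm) begins 54 mm behind the grasp point. The pads swing forward as they close: fully open they stand 13 mm farther back than shut.
Start: joints at [-1.314, 0.411, -0.013, 1.596, 0.006, 1.134, -0.082], TCP at [0.199, 0.592, 0.25] pointing down, gripper open.
Joint ranges: [-2.95, 2.95], [-0.29, 1.99], [-1.47, 1.44], [0.14, 2.54], [-1.03, 4.17], [0.13, 1.85], [-2.86, 2.86]. Speed limits (rad/s): [2.39, 2.39, 3.01, 3.01, 3.14, 3.14, 3.14].

### API

Orientations are given as a rotation vector (axis times angle).
In Python, from bench import bot gives the robot as it stands. The module is installed in compiled form; this text tells all that it offers.
- The arm moves only by the shell command python3 -m crank 'ROWS'. ROWS is JSON, a list of rows, each a list of 7 numbers: the shift along the world's x, y, z in mm, then the turn, a rotation vector about the world's x, y, z in degrees, then the closure, from -1 (fully open) to 1 (shut). A call has 1 to 12 rows; each row is the pose to reach, as a shift and turn from the pose commanded when the call began; what a row does not reach only later rows make up. A row lasts 1/8 s, in which the tool goes at most 62.5 mm and 10.7 degrees, less where a joint would pass 70% of its speed; a pose out of reach is approached as far as the arm can. A call with a gripper value outside its range is refused whole. The fingers move at their own pace and stop on an object; the grip force is fixed at half the most. Time passes only in rows, so rows that repeat a pose let the fingers close. It gives the time, the measured TCP pose, the force, the opening and the grip force at its end, in the units of the state.
- bot.get_obs(): the state, without advancing time (a new reading comes with each control period).
- bot.camera(name): name is "side" or "top" or "wrist"; returns a dict with "frame" (420x560x3 uint8, blue, green, red), "fx", "fy", "cx", "cy" (pixels), "world_to_cam" (4x4, takes a point from world to camera coordinates); the wrist camera has in their place "mount" (4x4, takes a point from camera to tool coordinates, whose origin is the TCP and whose axes are the flange's). Camera axes: x right, y up, looking along -z (the intrinsics and any distortion apply to the point x, -y, -z); pixel columns grow to the right and rows downward; lengths in m; the calibration is good to about 2 mm. A picture is of the moment at which its call begins: read the wrist's pose just before it. There is no depth.
- bot.finish_job(): hands the job in; it is judged then, once.
Trained networks look in a picture, given as the dict that the camera call returned (one of the last four; its "shot" number tells which), for a name from the list of things; names that differ only in an ending like _2 or _b are one class to them, and where a whole thing is asked for, a point or a joint stands for the part that bears it (a point fixed in the world has none). Each returns a list of dicts, best first, with "score" (0 to 1); they miss things now and then, are a little off and sometimes report something else, mostly with a low value. They report only what shows in the picture. A call takes as long as a camera call.
- bot.outline_of(picture, label): "pixels" (420x560 bool, what is visible of it).
- bot.spot_point(picture, label): "at" ([x, y, z] in m, in world coordinates, good to about 4 mm: a listed point, or the origin of a listed thing).
The state is a dict: "time": time; "q": joint angles; "qvel": joint speeds; "effort": joint torques, N m; "tool_pos": TCP position; "ee_rot": TCP orientation; "contact_force": force on the tool from outside, world axes, zero at the start; "torque": the same for the moment, N m; "finger_gap": finger opening in m; "finger_force": force on a finger pad.
Only numpy, scipy, OpenCV 4.12 (cv2) and the standard library are available. Lean on these libraries where they do the work, as an engineer would, in place of code of your own. Each camera call takes 0.05 s, during which the arm holds its last target. There are 200 camera calls.

## Working session

There is one attempt and no reset: what is moved stays moved. The work goes in short steps, Python scripts to look and compute and a shell command to move; the robot and the scene stay as the last step left them, time stands still between calls to the robot, and variables do not carry over. Pictures are saved under pics/ and viewed, at most 10 in all, crops included, and the job is handed in when it is done.

```bash
mkdir -p pics; python3 - <<'E'
from bench import bot
import cv2, numpy as np
o=bot.get_obs(); print({k:np.round(v,3).tolist() for k,v in o.items()}, bot.tip_extent)
ims=[]
for n in("top","side"):
    p=bot.camera(n); ims.append(p["frame"])
    for l in ["hub","green_dot","orange_dot","pot"]+["seg%d"%i for i in range(7)]+["remote","mouse","adapter"]:
        r=bot.spot_point(p,l)
        print(n,l,[(round(d["score"],2),np.round(d["at"],4).tolist()) for d in r[:2]])
cv2.imwrite("pics/a.png",cv2.resize(np.vstack(ims),(560,840))[:, :]) 
cv2.imwrite("pics/top.png",ims[0]);cv2.imwrite("pics/side.png",ims[1])
E
```

```text
{'time': 0.0, 'q': [-1.314, 0.412, -0.013, 1.597, 0.006, 1.134, -0.082], 'qvel': [0.001, -0.001, 0.0, 0.001, -0.0, -0.001, 0.0], 'effort': [0.001, -60.061, 0.682, -29.941, 0.014, 0.011, -0.0], 'tool_pos': [0.199, 0.592, 0.249], 'ee_rot': [-0.508, -3.1, 0.003], 'contact_force': [-0.356, 0.868, 0.378], 'torque': [0.006, -0.006, 0.039], 'finger_force': 0.0, 'finger_gap': 0.085} 0.019
top hub [(0.78, [0.5924, 0.0582, 0.0008])]
top green_dot [(0.6, [0.5787, -0.0798, 0.0378])]
top orange_dot [(0.46, [0.6544, 0.1809, 0.0388])]
top pot [(0.52, [0.6557, 0.0724, 0.0428])]
top seg0 [(0.92, [0.5577, 0.0675, 0.0527]), (0.78, [0.5528, -0.0052, 0.0518])]
top seg1 [(0.92, [0.5577, 0.0675, 0.0527]), (0.78, [0.5528, -0.0052, 0.0518])]
top seg2 [(0.92, [0.5577, 0.0675, 0.0527]), (0.78, [0.5528, -0.0052, 0.0518])]
top seg3 [(0.92, [0.5577, 0.0675, 0.0527]), (0.78, [0.5528, -0.0052, 0.0518])]
top seg4 [(0.92, [0.5577, 0.0675, 0.0527]), (0.78, [0.5528, -0.0052, 0.0518])]
top seg5 [(0.92, [0.5577, 0.0675, 0.0527]), (0.78, [0.5528, -0.0052, 0.0518])]
top seg6 [(0.92, [0.5577, 0.0675, 0.0527]), (0.78, [0.552
[... 421 characters left out ...]
0.0458]), (0.87, [0.6221, 0.1565, 0.0469])]
side seg1 [(0.93, [0.5548, -0.0079, 0.0458]), (0.87, [0.6221, 0.1565, 0.0469])]
side seg2 [(0.93, [0.5548, -0.0079, 0.0458]), (0.87, [0.6221, 0.1565, 0.0469])]
side seg3 [(0.93, [0.5548, -0.0079, 0.0458]), (0.87, [0.6221, 0.1565, 0.0469])]
side seg4 [(0.93, [0.5548, -0.0079, 0.0458]), (0.87, [0.6221, 0.1565, 0.0469])]
side seg5 [(0.93, [0.5548, -0.0079, 0.0458]), (0.87, [0.6221, 0.1565, 0.0469])]
side seg6 [(0.93, [0.5548, -0.0079, 0.0458]), (0.87, [0.6221, 0.1565, 0.0469])]
side remote [(0.95, [0.7519, 0.0786, 0.0008])]
side mouse [(0.77, [0.6183, 0.3136, 0.0019])]
side adapter [(0.78, [0.5041, -0.1339, -0.0041]), (0.25, [0.5529, 0.0328, 0.0486])]
```

```bash
cat > fit.py <<'E'
from bench import bot
import cv2, numpy as np
from scipy.optimize import least_squares
def model(p,n=7):  # circle centre x,y, yaw of the hub -> seg centres, tangents
    a=np.radians(12.8)*(np.arange(7)-3)
    R=np.array([[np.cos(p[2]),-np.sin(p[2])],[np.sin(p[2]),np.cos(p[2])]])
    return p[:2]+.17*np.c_[-np.cos(a),np.sin(a)]@R.T
def proj(c,P):
    X=np.c_[P,np.ones(len(P))]@np.array(c["world_to_cam"]).T
    return np.c_[c["cx"]+c["fx"]*X[:,0]/-X[:,2], c["cy"]+c["fy"]*X[:,1]/X[:,2]]
if __name__=="__main__":
    D=[];pics={}
    for n in("top","side"):
        p=bot.camera(n);pics[n]=p
        print(n,[k for k in p if k not in("frame",)])
        for l in("seg0",):
            for d in bot.spot_point(p,l):
                if d["score"]>.3: D.append(d["at"]); print(n,round(d["score"],2),np.round(d["at"],4))
    D=np.array(D)
    def res(p):
        M=model(p); return np.linalg.norm(D[:,None,:2]-M,axis=2).min(1)
    f=least_squares(res,[.712,.02,-.285],loss="soft_l1",f_scale=.004)
    print(f.x,np.round(f.fun*1e3,1)); print(np.round(model(f.x),4)); np.save("fit.npy",f.x)
    ims=[]
    for n,p in pics.items():
        im=cv2.resize(p["frame"],None,fx=2,fy=2,interpolation=cv2.INTER_CUBIC)
        q=proj(p,np.c_[model(f.x),np.full(7,.05)])
        for u in q: cv2.circle(im,tuple(int(round(2*v)) for v in u),2,(0,0,255),-1)
        c=(2*q.mean(0)).astype(int); 
        print(n,np.round(q).tolist()); x0,y0=max(c[0]-390,0),max(c[1]-290,0); cv2.imwrite(f"pics/{n}_fit.png",im[y0:y0+580,x0:x0+780]); print("crop",x0,y0)
E
python3 fit.py
```

```text
top ['fx', 'fy', 'cx', 'cy', 'world_to_cam', 'shot']
top 0.96 [0.622  0.157  0.0489]
top 0.94 [ 0.563  -0.0408  0.0492]
top 0.8 [ 0.5531 -0.0058  0.0498]
top 0.72 [0.5515 0.0676 0.0536]
top 0.7 [0.5955 0.1373 0.0478]
top 0.69 [0.5509 0.0312 0.0495]
top 0.66 [0.5709 0.1007 0.0519]
top 0.39 [ 0.5787 -0.0781  0.0383]
side ['fx', 'fy', 'cx', 'cy', 'world_to_cam', 'shot']
side 0.95 [0.5577 0.0696 0.0511]
side 0.8 [0.5772 0.1058 0.0468]
side 0.77 [0.5959 0.1343 0.048 ]
side 0.67 [ 0.5656 -0.0425  0.0515]
side 0.67 [0.6233 0.1595 0.0498]
side 0.6 [ 0.5546 -0.0082  0.0466]
side 0.55 [0.5528 0.0289 0.0517]
[ 0.72162204  0.02101062 -0.28075694] [ 2.5  3.1  1.5  6.8  3.3  1.1  3.1 37.4  1.6  5.2  1.3  1.6  0.4  1.3
  2.1]
[[ 0.5644 -0.0435]
 [ 0.554  -0.0071]
 [ 0.5519  0.0308]
 [ 0.5583  0.0681]
 [ 0.5728  0.1031]
 [ 0.5947  0.1341]
 [ 0.6229  0.1594]]
top [[341.0, 198.0], [323.0, 203.0], [304.0, 204.0], [286.0, 201.0], [269.0, 194.0], [254.0, 184.0], [242.0, 170.0]]
crop 186 96
side [[290.0, 257.0], [283.0, 245.0], [280.0, 234.0], [281.0, 222.0], [285.0, 212.0], [293.0, 203.0], [303.0, 196.0]]
crop 185 158
```

View pics/top_fit.png

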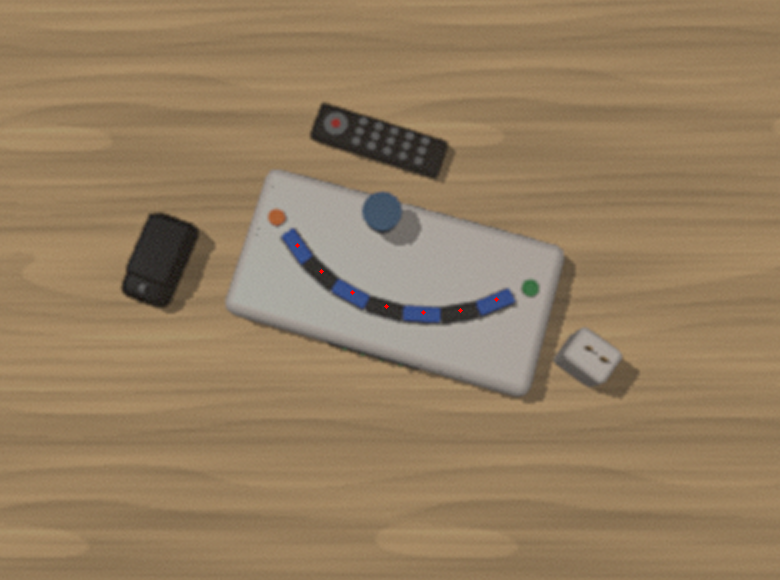

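View pics/side_fit.png

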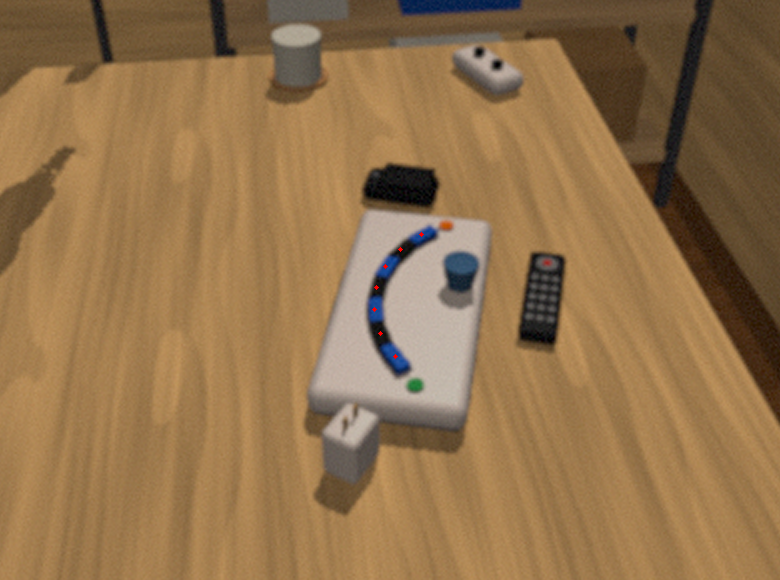

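The strip and hub are where the networks put them. In the top crop the green dot is at (530,288) by seg0, the orange dot at (277,217) by seg6, and the fitted centres lie on the segments in both views. I'm moving above seg0 with the gripper closing.

```bash
python3 -m crank '[[365,-635,-100,0,0,0,1],[365,-635,-100,0,0,0,1],[365,-635,-100,0,0,0,1],[365,-635,-100,0,0,0,1],[365,-635,-100,0,0,0,1],[365,-635,-100,0,0,0,1],[365,-635,-100,0,0,0,1],[365,-635,-100,0,0,0,1],[365,-635,-100,0,0,0,1],[365,-635,-100,0,0,0,1],[365,-635,-100,0,0,0,1],[365,-635,-100,0,0,0,1]]'; python3 -c "
from bench import bot; o=bot.get_obs(); print(o['time'],o['tool_pos'],o['ee_rot'],o['q'],o['contact_force'],o['finger_gap'],bot.tip_extent)"
```

```text
time: 3.2
tool_pos: [0.5655, -0.0451, 0.1502]
ee_rot: [0.509, 3.099, -0.0]
contact_force: [0.3, -0.1, 0.4]
finger_gap: -0.0001
finger_force: 0.0
3.2 [ 0.56547519 -0.04509652  0.15017873] [ 5.09309515e-01  3.09935602e+00 -2.74966789e-04] [-0.23651937  0.42827238  0.30151633  1.86203329 -0.16114976  0.87424054
  1.38807812] [ 0.32989887 -0.10899789  0.42273838] -8.793858805319232e-05 0.019
```

```bash
python3 -m crank '[[0,0,-25,0,0,0,1],[0,0,-45,0,0,0,1],[0,0,-55,0,0,0,1],[0,0,-60,0,0,0,1],[0,0,-62,0,0,0,1],[0,0,-62,0,0,0,1]]'; python3 - <<'E'
from bench import bot
import cv2
for n in("top","side"):
    f=bot.camera(n)["frame"]; f=f[120:270,200:400] if n=="top" else f[150:300,200:400]
    cv2.imwrite(f"pics/{n}_b.png",cv2.resize(f,None,fx=3.5,fy=3.5,interpolation=cv2.INTER_CUBIC))
E
```

```text
time: 3.95
tool_pos: [0.5648, -0.0426, 0.0888]
ee_rot: [0.507, 3.1, 0.0]
contact_force: [1.0, -0.6, -0.4]
finger_gap: 0.0002
finger_force: 0.0
```

View pics/side_b.png

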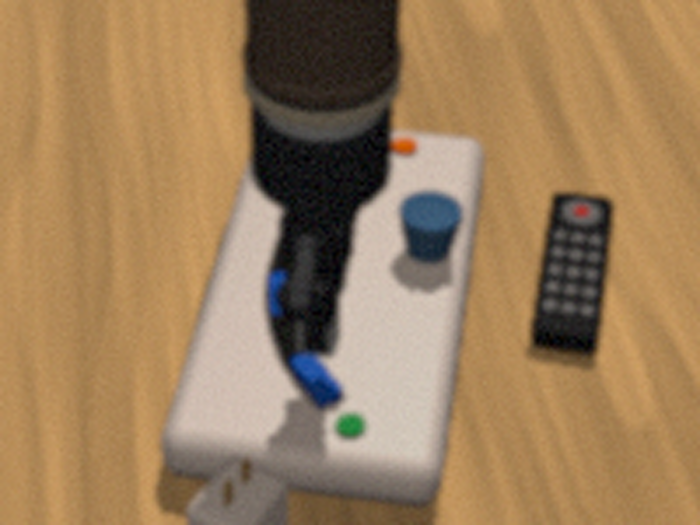

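The side view shows the shut fingers about 20 mm above seg0, with the green dot clear at (350,425). I'm lowering gently.

```bash
python3 -m crank '[[0,-1,-5,0,0,0,1],[0,-1,-10,0,0,0,1],[0,-1,-14,0,0,0,1],[0,-1,-16,0,0,0,1],[0,-1,-16,0,0,0,1]]'; python3 -m crank '[[0,0,-1,0,0,0,1],[0,0,-2,0,0,0,1],[0,0,-3,0,0,0,1],[0,0,-3,0,0,0,1]]'
```

```text
time: 4.68
tool_pos: [0.5644, -0.0437, 0.0721]
ee_rot: [-0.508, -3.1, 0.0]
contact_force: [0.5, 0.7, -0.6]
finger_gap: 0.0001
finger_force: 0.0
time: 5.18
tool_pos: [0.5644, -0.0437, 0.0693]
ee_rot: [-0.508, -3.1, -0.0]
contact_force: [0.7, -0.7, -0.3]
finger_gap: -0.0002
finger_force: 0.0
```

```bash
python3 -m crank '[[0,0,-1,0,0,0,1],[0,0,-2,0,0,0,1],[0,0,-2,0,0,0,1]]';python3 -m crank '[[0,0,-1,0,0,0,1],[0,0,-1,0,0,0,1]]'
```

```text
time: 5.55
tool_pos: [0.5645, -0.0437, 0.0674]
ee_rot: [0.508, 3.1, 0.0]
contact_force: [-0.7, -0.8, 3.7]
finger_gap: 0.0001
finger_force: 1.6
time: 5.8
tool_pos: [0.5645, -0.0437, 0.0664]
ee_rot: [0.508, 3.1, 0.0]
contact_force: [-1.9, 0.7, 3.8]
finger_gap: 0.0001
finger_force: 2.1
```

```bash
python3 - <<'E'
import numpy as np
cx,cy,y=np.load("fit.npy")
a=np.radians(np.linspace(-38.4,38.4,49)); R=np.array([[np.cos(y),-np.sin(y)],[np.sin(y),np.cos(y)]])
P=.17*np.c_[-np.cos(a),np.sin(a)]@R.T*1e3
for k in range(4): print(np.round(P[12*k+1:12*k+13]-P[12*k],1).tolist())
E
```

```text
[[-1.7, 4.4], [-3.4, 8.9], [-4.8, 13.4], [-6.2, 17.9], [-7.5, 22.5], [-8.6, 27.1], [-9.5, 31.8], [-10.4, 36.4], [-11.1, 41.1], [-11.7, 45.8], [-12.2, 50.6], [-12.5, 55.3]]
[[-0.2, 4.7], [-0.3, 9.5], [-0.2, 14.2], [0.0, 19.0], [0.4, 23.7], [0.8, 28.4], [1.4, 33.1], [2.2, 37.8], [3.0, 42.5], [4.0, 47.1], [5.2, 51.8], [6.4, 56.3]]
[[1.4, 4.5], [2.9, 9.0], [4.5, 13.5], [6.3, 17.9], [8.1, 22.3], [10.1, 26.6], [12.3, 30.8], [14.5, 35.0], [16.8, 39.1], [19.3, 43.2], [21.9, 47.2], [24.6, 51.1]]
[[2.8, 3.8], [5.7, 7.6], [8.7, 11.3], [11.8, 14.9], [15.0, 18.4], [18.3, 21.8], [21.7, 25.1], [25.2, 28.3], [28.8, 31.4], [32.4, 34.4], [36.2, 37.4], [40.0, 40.2]]
```

```bash
python3 -m crank '[[-2,4.5,0,0,0,0,1],[-3.5,9,0,0,0,0,1],[-5,13.5,0,0,0,0,1],[-6,18,0,0,0,0,1],[-7.5,22.5,0,0,0,0,1],[-8.5,27,0,0,0,0,1],[-9.5,32,0,0,0,0,1],[-10.5,36.5,0,0,0,0,1],[-11,41,0,0,0,0,1],[-11.5,46,0,0,0,0,1],[-12,50.5,0,0,0,0,1],[-12.5,55.5,0,0,0,0,1]]'
```

```text
time: 7.3
tool_pos: [0.5519, 0.0121, 0.0663]
ee_rot: [-0.508, -3.1, 0.0]
contact_force: [1.5, -2.4, 4.5]
finger_gap: -0.0002
finger_force: 2.2
```

```bash
python3 -m crank '[[0,4.5,0,0,0,0,1],[0,9.5,0,0,0,0,1],[0,14,0,0,0,0,1],[0,19,0,0,0,0,1],[0.5,23.5,0,0,0,0,1],[1,28.5,0,0,0,0,1],[1.5,33,0,0,0,0,1],[2,38,0,0,0,0,1],[3,42.5,0,0,0,0,1],[4,47,0,0,0,0,1],[5,52,0,0,0,0,1],[6.5,56.5,0,0,0,0,1]]'
```

```text
time: 8.8
tool_pos: [0.5584, 0.0687, 0.0663]
ee_rot: [-0.508, -3.1, -0.0]
contact_force: [-0.5, -3.8, 5.7]
finger_gap: -0.0
finger_force: 2.2
```

```bash
python3 -m crank '[[1.5,4.5,0,0,0,0,1],[3,9,0,0,0,0,1],[4.5,13.5,0,0,0,0,1],[6.5,18,0,0,0,0,1],[8,22.5,0,0,0,0,1],[10,26.5,0,0,0,0,1],[12.5,31,0,0,0,0,1],[14.5,35,0,0,0,0,1],[17,39,0,0,0,0,1],[19.5,43,0,0,0,0,1],[22,47,0,0,0,0,1],[24.5,51,0,0,0,0,1]]'
```

```text
time: 10.3
tool_pos: [0.5831, 0.1196, 0.0663]
ee_rot: [-0.508, -3.1, -0.0]
contact_force: [-0.6, -2.1, 5.3]
finger_gap: 0.0003
finger_force: 2.2
```

```bash
python3 -m crank '[[3,4,0,0,0,0,1],[5.5,7.5,0,0,0,0,1],[8.5,11.5,0,0,0,0,1],[12,15,0,0,0,0,1],[15,18.5,0,0,0,0,1],[18.5,22,0,0,0,0,1],[21.5,25,0,0,0,0,1],[25,28.5,0,0,0,0,1],[29,31.5,0,0,0,0,1],[32.5,34.5,0,0,0,0,1],[36,37.5,0,0,0,0,1],[40,40,0,0,0,0,1]]'; python3 -m crank '[[0,0,0,0,0,0,1],[0,0,0,0,0,0,1],[0,0,0,0,0,0,1]]'; python3 - <<'E'
from bench import bot
import cv2,numpy as np
for n in("top","side"):
    p=bot.camera(n); f=p["frame"]; f=f[120:270,200:400] if n=="top" else f[150:300,200:400]
    cv2.imwrite(f"pics/{n}_c.png",cv2.resize(f,None,fx=3.5,fy=3.5,interpolation=cv2.INTER_CUBIC))
    print([(round(d["score"],2),np.round(d["at"],3).tolist()) for l in("pot","remote","mouse","adapter") for d in bot.spot_point(p,l)[:1]])
E
```

```text
time: 11.8
tool_pos: [0.6231, 0.1596, 0.0663]
ee_rot: [-0.508, -3.1, -0.0]
contact_force: [-2.3, -2.2, 4.0]
finger_gap: 0.0003
finger_force: 2.2
time: 12.18
tool_pos: [0.6236, 0.1599, 0.0667]
ee_rot: [0.507, 3.099, 0.002]
contact_force: [-0.1, 0.7, 4.0]
finger_gap: 0.0
finger_force: 2.0
[(0.76, [0.657, 0.068, 0.041]), (0.79, [0.754, 0.074, -0.0]), (0.62, [0.509, -0.136, -0.003])]
[(0.52, [0.653, 0.073, 0.038]), (0.62, [0.752, 0.077, 0.001]), (0.63, [0.655, 0.186, 0.038]), (0.96, [0.503, -0.134, -0.003])]
```

View pics/side_c.png

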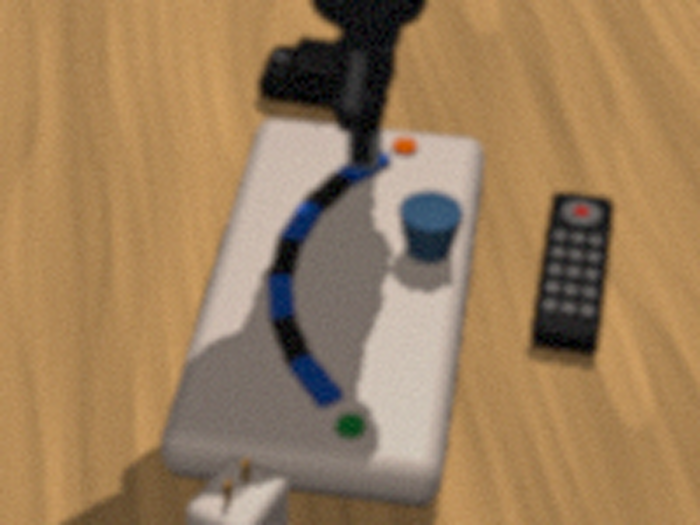

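The fingertips rest on seg6 at about (365,160), next to the orange dot at (404,146). The push is about 4 N, and the pot, remote, mouse and adapter haven't moved.

```bash
python3 -c "
from bench import bot; print(bot.get_obs()['contact_force'],bot.finish_job())"
```

```text
the job is handed in; nothing more can be done
[1.61485531 2.24043469 4.54258957] None
```

The fingertips slid without lifting from the green-dot end (seg0) to the orange-dot end (seg6); I handed the job in with them still on seg6, strip pressed about 2.5 mm at about 4.5 N (no verdict was returned).

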